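# Hold a linear-scale housing against its end cap for screwing

### The arm

A 7-joint arm with a two-finger parallel gripper is mounted at the origin on the work surface. World frame = base frame: x ahead of the robot, y to its left, z up, the work surface at z = 0. Lengths are in m, angles in rad, forces in N, time in s.
With the tool pointing down it reaches from about 0.35 to 0.9 m from the base axis. Payload 19.9 kg.
Tool frame: the origin (TCP) lies on the front face of the gripper's body, between the roots of the fingers; the fingertips stand 97 mm ahead of it and the grasp point (between the pads) lies arm.grip_depth ahead of it (arm.grip_depth is the distance from the TCP to the grasp point, in m); z points along the fingers, y is the direction in which the jaws open and shut (so a half turn about z gives the same grasp; the last joint's range is limited). The gripper opens to 94 mm and grips with 3 to 60 N. Pads are 16 mm wide; open, the fingers measure 119 mm over their backs; the gripper's body (75 mm by 177 mm) begins 78 mm behind the grasp point.
Start: joints at [1.147, 0.417, -0.01, 1.614, 0.005, 1.111, -0.053], TCP at [0.233, -0.58, 0.303] pointing down, gripper open.
Joint ranges: [-2.81, 2.81], [-0.39, 2.02], [-1.27, 1.25], [0.06, 2.57], [-1.19, 4.33], [0.19, 2], [-2.82, 2.82]. Speed limits (rad/s): [1.89, 1.89, 2.39, 2.39, 3.01, 3.01, 3.01].

### API

Orientations are given as a unit quaternion [w, x, y, z].
In Python, from plant import arm gives the robot as it stands. Calls block until the motion is done:
- arm.goto(position, orientation): joint-space move of the TCP to a pose.
- arm.line_to(position, max_speed=0.15, rotation=None): straight line of the TCP; rotation=None keeps the orientation; max_speed is the mean speed in m/s.
- arm.set_joints(angles): joint-space move.
- arm.move_gripper(opening, effort=None): opening from 0.0 (shut) to 1.0 (fully open); effort is the grip in N (None keeps the last); returns when the fingers have stopped.
- arm.wait(seconds).
- arm.solve_ik(position, orientation): joint angles nearest the present ones, or None.
- arm.read_state(): the state.
- arm.snapshot(name): name is "scene" or "top" or "wrist"; returns the picture (384x512x3 uint8, red, green, blue); there is no depth.
- arm.camera_info(name): a dict with "mtx" (3x3 intrinsics, pixels), "k1" (the pictures are not rectified: a ray, as slopes to the right and down, at radius r is drawn at 1 + k1 r^2 times it, then the intrinsics apply), "T" (4x4, takes a point from camera to world coordinates). Camera axes: x right, y down, z forward; pixel columns grow to the right and rows downward; lengths in m; the calibration is good to about 2 mm. A picture is of the moment at which its call begins: read the wrist's pose just before it. camera_info takes no time and is no camera call; for the wrist camera it gives the pose at the moment of the call.
A pose or a line that the arm cannot do raises arm.IKError and nothing moves.
- arm.job_done(): hands the job in, once; it reports no verdict.
Trained networks look in the newest picture that a camera, given by its name, has taken for a name from the list of things; names that differ only in an ending like _2 or _b are one class to them, and where a whole thing is asked for, a point or a joint stands for the part that bears it (a point fixed in the world has none). Each returns a list of dicts, best first, with "conf" (0 to 1); they miss things now and then, are a little off and sometimes report something else, mostly with a low value. They report only what shows in the picture. A call takes as long as a camera call. They do not tell look-alikes from the thing itself.
- arm.look_for(camera, query): "centre" ([column, row] in pixels, amid what is visible of it).
The state is a dict: "time": time; "qpos": joint angles; "joint_vel": joint speeds; "joint_efforts": joint torques, N m; "tool_pos": TCP position; "tcp_rot": TCP orientation; "contact_force": force on the tool from outside, world axes, zero at the start; "torque": the same for the moment, N m; "opening": opening from 0.0 (shut) to 1.0 (fully open).
Only numpy, scipy, OpenCV 4.12 (cv2) and the standard library are available. Lean on these libraries where they do the work, as an engineer would, in place of code of your own. Each camera call takes 0.05 s, during which the arm holds its last target.

### The job

Take the aluminium scale housing from the bench and feed it along the bed of the assembly fixture, yellow film upwards and open end first, under the blue bridge until it meets the end cap waiting in the sprung nest. Press it squarely against that cap with a steady push of about 12 N (at least 8, at most 16 N; never harder than 25 N) and keep holding it there so that a colleague can drive the screws: finish while you are still holding and pressing. Leave the other things on the bench where they are.

Things in the scene. Friction and masses are not known exactly. Their poses are not given: they have to be found in the camera images.
- housing_mid (a point): Centre of the loose scale housing, an aluminium extrusion 200 long, 30 wide, 24 high (mm), 0.2 to 0.4 kg, yellow film along its top; the point is 12 mm above its underside. x runs along it to its open end, z up through the film. The last 18 mm at the -x end is a dark grey end cap already fitted, same section. It can be gripped across its 30 mm width from above.
- housing_open (a point): Centre of the housing's open end face (a hollow end, 100 mm from housing_mid along x); same axes as housing_mid.
- fixture: Assembly fixture fixed on the bench: aluminium plate 380 x 90 x 15 mm; its top is the flat bed, 15 mm above the bench. Origin on the bench under the centre of the guide's mouth, x = feed direction (to the nest). The plate spans x -240 to 140 mm, y -45 to 45 mm. Before the lead-in (x below -20 mm) the bed is clear, nothing at its sides. Two pillars at x 106 to 122 mm, y +-34 mm carry the springs.
- guide (a point): Centre of the guide's mouth at bed height (fixture x = 0); axes as the fixture's. From here to x = 40 mm two steel cheeks stand 34 mm apart, centred on y = 0, under a blue bridge 62 mm wide: underside 27 mm, top 35 mm (screw heads 39 mm) above the bed. Before the mouth, lead-in plates 27 mm high flare out to 50 mm apart at x = -20 mm.
- cap_face (a point): Centre of the near face of the second end cap, clamped in the sprung nest (cap 30 wide, 24 high, 18 thick, dark grey, black seal on this face, its two screws pointing away). At rest it is at fixture x = 52 mm, y = 0, 14.5 mm above the bed; it moves with the nest along the fixture's x. Axes as the fixture's.
- nest (a joint): Travel of the sprung nest along the fixture's +x in metres: 0 at rest, stop at 0.015. The springs have no preload and take 1.5 N per mm, so 12 N is 0.008 m; the nest's two guide rods come out farther beyond the pillars by the same amount.
- driver: Bystander: blue and black electric screwdriver, lying, 230 long, 35 thick. Origin under it.
- screw_tray: Bystander: yellow screw tray 100 x 75 x 28 mm. Origin under its centre.
- reading_head: Bystander: grey metal reading head 75 x 30 x 34 mm. Origin under its centre.
- cleaner: Bystander: white bottle with a red cap, 48 mm across, 120 mm high. Origin under its centre.
There are look-alikes about, which are no part of the job. Of the things that look like the part that bears housing_mid, the middle-sized one is meant.

How it is judged:
On the way:
1. the housing's open end is inside the guide, under the bridge (x of housing_open in the frame of fixture between 0.003 and 0.048 m and y of housing_open in the frame of fixture between -0.005 and 0.005 m and z of housing_open in the frame of fixture between 0.02 and 0.034 m), for 0.05 s.
At the end, for the whole second after the job is handed in: For a second after the end the fingers still hold the housing, open end pressed on the cap with 8 to 16 N (nest in by over 4.5 mm), faces centred within 7 mm, in line with the fixture and film up within 0.06 rad, at rest; bystanders within 20 mm of their start (contact force between housing and nest between 8 and 16 N and contact force between the fingers and housing above 3 N and distance between housing_open and cap_face below 0.007 m and angle between the x axis of housing_open and the x axis of fixture, either way round below 0.06 rad and angle between housing_open's own z axis and vertical below 0.06 rad and value of joint nest above 0.0045 m and linear speed of housing below 0.01 m/s and distance of each of driver, screw_tray, reading_head, cleaner from where it was at the start of the episode below 0.02 m); the arm keeps its last pose, push and grip.
It fails at once if the housing is pressed on the cap with more than 25 N (contact force between housing and nest above 25 N).
It fails at once if a bystander is moved by more than 20 mm (distance of any of driver, screw_tray, reading_head, cleaner from where it was at the start of the episode above 0.02 m).
It also fails if it takes over 48 s, if anything falls off the work surface, if the arm or the gripper's body presses on something with over 40 N, if the wrist force passes 120 N, or if a joint passes its speed limit or range.

## Working session

There is one attempt and no reset: what is moved stays moved. The work goes in short steps, each a Python script; the robot and the scene stay as the last script left them, time stands still between calls to the robot, and variables do not carry over. Pictures are saved under pics/ and viewed, and the job is handed in when it is done.

```bash
ls; mkdir -p pics; python3 - <<'E'
from plant import arm
import cv2
s=arm.read_state(); print(s['time'],s['tool_pos'],s['tcp_rot'],s['opening'],arm.grip_depth)
for n in ('scene','top','wrist'):
    im=arm.snapshot(n); cv2.imwrite(f'pics/{n}0.png',im[:,:,::-1])
    c=arm.camera_info(n); print(n,c['mtx'].tolist(),c['k1'],c['T'].round(4).tolist())
    for q in ('housing_mid','fixture','cap_face','nest','guide','driver','screw_tray','reading_head','cleaner'):
        try: print(q,[([round(float(v)) for v in d['centre']],round(d['conf'],2)) for d in arm.look_for(n,q)])
        except Exception as e: print(q,repr(e))
print(arm.read_state()['time'])
E
```

```text
pics
0.0 [ 0.23276737 -0.57977069  0.30202583] [-5.84749986e-04  9.81831275e-01  1.89755057e-01 -1.57704865e-04] 1.001053557585614 0.0784
scene [[353.63384574512486, 0.0, 256.0053817418088], [0.0, 353.63384574512486, 190.30997643977054], [0.0, 0.0, 1.0]] -0.06531989329316952 [[-0.6814, 0.5509, -0.4818, 0.969], [0.7317, 0.497, -0.4665, 0.4196], [-0.0176, -0.6705, -0.7417, 0.7719], [0.0, 0.0, 0.0, 1.0]]
housing_mid [([290, 200], 0.85), ([413, 203], 0.77), ([272, 148], 0.76)]
fixture [([216, 230], 0.74)]
cap_face [([243, 246], 0.8)]
nest [([240, 242], 0.76)]
guide [([216, 232], 0.62)]
driver [([192, 137], 0.82)]
screw_tray [([369, 259], 0.73)]
reading_head [([137, 176], 0.79)]
cleaner [([181, 285], 0.68)]
top [[379.31723399085337, 0.0, 249.79365066501725], [0.0, 379.31723399085337, 188.9192265386706], [0.0, 0.0, 1.0]] 0.009474772956918906 [[-0.0262, -0.9857, 0.1666, 0.3432], [-0.999, 0.0198, -0.0397, -0.0054], [0.0358, -0.1675, -0.9852, 0.9859], [0.0, 0.0, 0.0, 1.0]]
housing_mid [([106, 319], 0.95), ([291, 268], 0.91), ([222, 217], 0.73)]
fixture [([257, 136], 0.78)]
cap_face [([210, 136], 0.74)]
nest [([207, 137], 0.53)]
guide [([254, 137], 0.9), ([217, 71], 0.3)]
driver [([378, 211], 0.84)]
screw_tray [([114, 210], 0.66)]
reading_head [([369, 125], 0.65)]
cleaner [([214, 71], 0.74)]
wrist [[327.4449201828467, 0.0, 259.4051317226208], [0.0, 327.4449201828467, 191.79423083153992], [0.0, 0.0, 1.0]] -0.0026223633361453515 [[0.3709, -0.8963, -0.2429, 0.3032], [-0.9287, -0.3577, -0.0978, -0.5516], [0.0008, 0.2619, -0.9651, 0.3847], [0.0, 0.0, 0.0, 1.0]]
housing_mid []
fixture []
cap_face []
nest []
guide []
driver []
screw_tray []
reading_head []
cleaner []
1.5
```

```bash
python3 - <<'E'
import cv2
im=cv2.imread('pics/top0.png'); cv2.imwrite('pics/top0b.png',cv2.resize(im,(768,576),interpolation=cv2.INTER_CUBIC))
im=cv2.imread('pics/scene0.png'); cv2.imwrite('pics/scene0b.png',cv2.resize(im,(768,576),interpolation=cv2.INTER_CUBIC))
E
```

```text
(no output)
```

View pics/top0b.png

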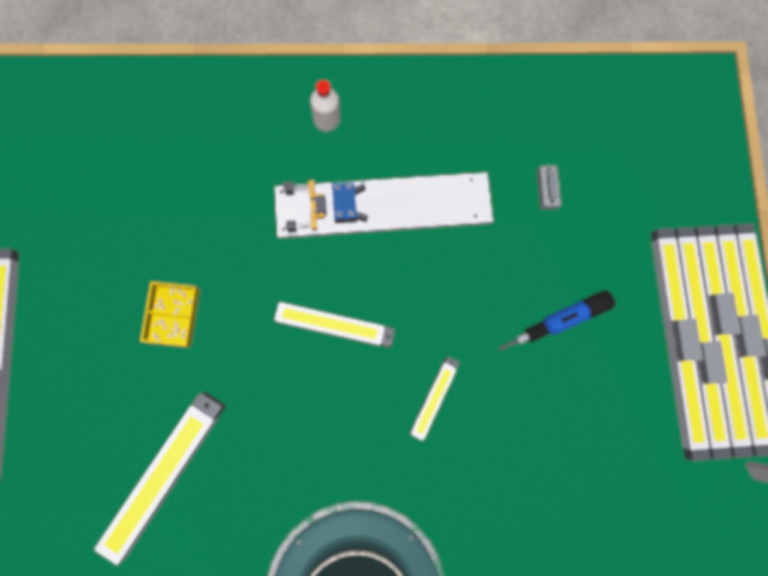

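View pics/scene0b.png

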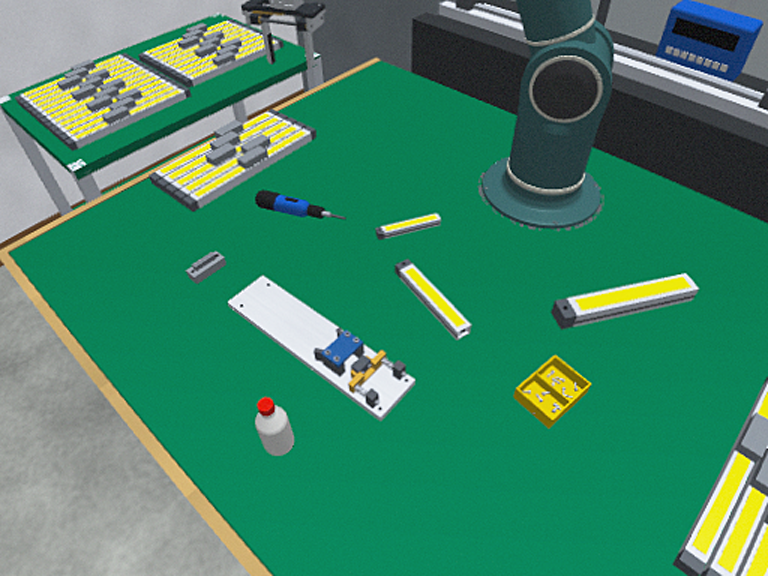

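```bash
cat > h.py <<'E'
import numpy as np, cv2
from plant import arm
def ray(cam,px,info=None):
    c=info or arm.camera_info(cam); K=c['mtx']; p=np.atleast_2d(np.asarray(px,float))
    n=cv2.undistortPoints(p.reshape(-1,1,2),K,np.array([c['k1'],0,0,0.])).reshape(-1,2)
    T=c['T']; d=np.c_[n,np.ones(len(n))]@T[:3,:3].T
    return T[:3,3],d
def onz(cam,px,z,info=None):
    o,d=ray(cam,px,info); return o+d*((z-o[2])/d[:,2])[:,None]
def proj(cam,P,info=None):
    c=info or arm.camera_info(cam); T=c['T']
    q,_=cv2.projectPoints(np.atleast_2d(np.asarray(P,float)),cv2.Rodrigues(T[:3,:3].T)[0],-T[:3,:3].T@T[:3,3],c['mtx'],np.array([c['k1'],0,0,0.]))
    return q.reshape(-1,2)
def quat(yaw):  # tool z down, tool y axis at angle yaw+90deg: tool x=(cos,sin,0)
    from scipy.spatial.transform import Rotation as R
    M=np.array([[np.cos(yaw),np.sin(yaw),0],[np.sin(yaw),-np.cos(yaw),0],[0,0,-1.]])
    q=R.from_matrix(M).as_quat(); return q[[3,0,1,2]]
E
python3 - <<'E'
from h import *
im=cv2.imread('pics/top0.png')
hsv=cv2.cvtColor(im,cv2.COLOR_BGR2HSV)
y=cv2.inRange(hsv,(22,80,120),(35,255,255))
n,l,st,ce=cv2.connectedComponentsWithStats(y)
for i in range(1,n):
    if st[i,4]>60:
        pts=np.argwhere(l==i)[:,::-1]
        r=cv2.minAreaRect(pts.astype(np.float32)); b=cv2.boxPoints(r)
        P=onz('top',b,0.024); e=[np.linalg.norm(P[0]-P[1]),np.linalg.norm(P[1]-P[2])]
        print(ce[i].round(1),st[i,4],np.round(e,3),onz('top',[r[0]],.024).round(4).tolist())
c=im[165:245,170:310]; cv2.imwrite('pics/c1.png',cv2.resize(c,None,fx=5.6,fy=5.6,interpolation=cv2.INTER_CUBIC))
c=im[105:165,175:335]; cv2.imwrite('pics/c2.png',cv2.resize(c,None,fx=5,fy=5,interpolation=cv2.INTER_CUBIC))
E
```

```text
[357.  35.] 101 [0.    0.282] [[0.935, -0.3546, 0.024]]
[65.5 36. ] 132 [0.    0.346] [[0.9347, 0.4429, 0.024]]
[474.6 178.4] 255 [0.019 0.094] [[0.5222, -0.6375, 0.024]]
[489.4 184.5] 341 [0.019 0.134] [[0.5024, -0.6746, 0.024]]
[503.9 190.4] 440 [0.02  0.175] [[0.4832, -0.7114, 0.024]]
[449.  187.9] 364 [0.019 0.134] [[0.4982, -0.5662, 0.024]]
[463.8 194.4] 468 [0.019 0.175] [[0.479, -0.6031, 0.024]]
[  0.9 192.1] 96 [0.007 0.101] [[0.4978, 0.5763, 0.024]]
[112.3 209.1] 1308 [0.105 0.082] [[0.4615, 0.3034, 0.024]]
[219.4 215.2] 410 [0.016 0.161] [[0.4399, 0.035, 0.024]]
[488.3 258.6] 493 [0.02  0.177] [[0.3179, -0.6457, 0.024]]
[503.1 264.4] 407 [0.02  0.137] [[0.2994, -0.6822, 0.024]]
[461.4 266.9] 412 [0.02  0.136] [[0.295, -0.5742, 0.024]]
[288.9 266.9] 199 [0.112 0.012] [[0.306, -0.1361, 0.024]]
[476.7 274.4] 285 [0.019 0.096] [[0.2767, -0.6109, 0.024]]
[101.9 323.1] 1072 [0.23  0.026] [[0.1884, 0.3175, 0.024]]
```

View pics/c1.png

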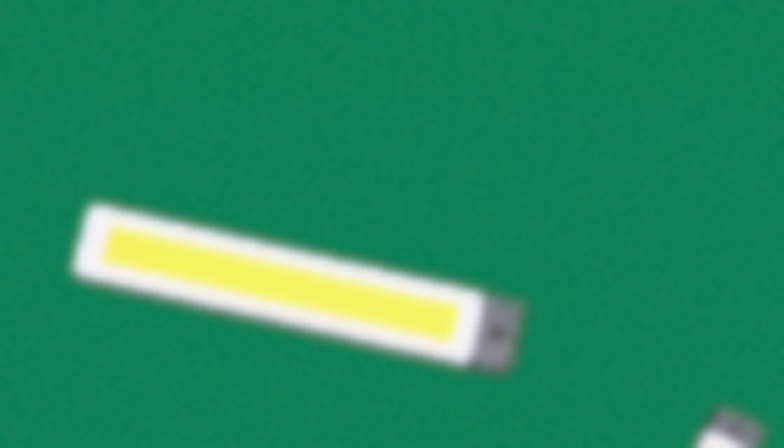

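View pics/c2.png

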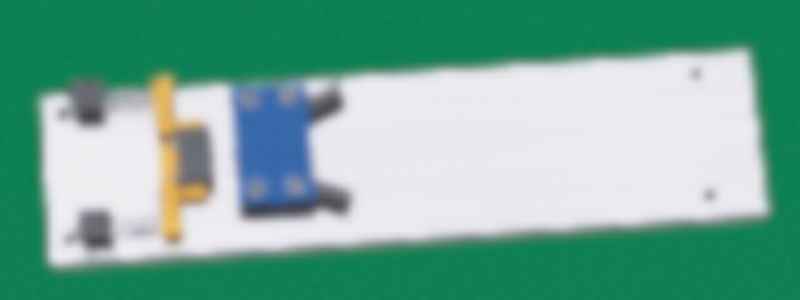

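```bash
python3 - <<'E'
from h import *
from scipy.optimize import least_squares
u=lambda p,s,o:(np.array(p,float)+.5)/s-.5+np.array(o)
P=onz('top',u([(90,202),(72,275),(510,375),(522,298)],5.6,(170,165)),.024)
print('housing corners',P.round(4).tolist(), [np.linalg.norm(P[i]-P[(i+1)%4]).round(4) for i in range(4)])
d=(P[0]+P[1]-P[2]-P[3])/2; print('mid',P.mean(0).round(4),'yaw',np.degrees(np.arctan2(d[1],d[0])))
F=onz('top',u([(40,95),(50,265),(770,213),(748,48)],5,(175,105)),.015)
print('plate',F.round(4).tolist(), [np.linalg.norm(F[i]-F[(i+1)%4]).round(4) for i in range(4)])
M=np.array([[140,45],[140,-45],[-240,-45],[-240,45]])/1000
# world up in image=+x ; fixture x toward +y world => fixture y = -x world : top-left is y=-45
M=np.array([[140,-45],[140,45],[-240,45],[-240,-45]])/1000
f=lambda p:(np.c_[p[0]+np.cos(p[2])*M[:,0]-np.sin(p[2])*M[:,1],p[1]+np.sin(p[2])*M[:,0]+np.cos(p[2])*M[:,1]]-F[:,:2]).ravel()
r=least_squares(f,[.6,0,1.5]); print('fixture',r.x,np.degrees(r.x[2]),(r.fun*1000).round(1))
E
```

```text
housing corners [[0.4788, 0.1199, 0.024], [0.4457, 0.1279, 0.024], [0.396, -0.0688, 0.024], [0.4306, -0.0753, 0.024]] [np.float64(0.0341), np.float64(0.2029), np.float64(0.0353), np.float64(0.2011)]
mid [0.4378 0.0259 0.024 ] yaw 75.97163088969391
plate [[0.6869, 0.1295, 0.015], [0.5939, 0.124, 0.015], [0.6159, -0.2577, 0.015], [0.7083, -0.2513, 0.015]] [np.float64(0.0932), np.float64(0.3824), np.float64(0.0926), np.float64(0.3814)]
fixture [ 0.64838713 -0.01395422  1.62802465] 93.27894146979683 [-1.6 -1.1  1.6 -0.8  1.3  1.6 -1.2  0.3]
```

```bash
python3 - <<'E'
from h import *
f=np.array([.6484,-.0140]); th=np.radians(93.28)
ex=np.array([np.cos(th),np.sin(th)])
p=f-0.06*ex
q=quat(th)
print(arm.solve_ik([*p,.30],q), arm.solve_ik([*p,.115],q), arm.solve_ik([.432,.002,.1],quat(np.radians(76))))
arm.goto([*p,.30],q); i=arm.camera_info('wrist'); im=arm.snapshot('wrist'); np.save('wi.npy',i,allow_pickle=True)
cv2.imwrite('pics/w1.png',im[:,:,::-1]); 
for n in('cap_face','guide','fixture','nest'):print(n,arm.look_for('wrist',n))
h=np.array([.4378,.0259]);hy=np.radians(76); g=h-.025*np.array([np.cos(hy),np.sin(hy)])
arm.goto([*g,.28],quat(hy)); i2=arm.camera_info('wrist'); im=arm.snapshot('wrist'); np.save('wi2.npy',i2,allow_pickle=True)
cv2.imwrite('pics/w2.png',im[:,:,::-1]); print(arm.look_for('wrist','housing_mid'))
s=arm.read_state();print(s['time'],s['tool_pos'],s['qpos'].round(3))
for k in('w1','w2'):
    cv2.imwrite(f'pics/{k}b.png',cv2.resize(cv2.imread(f'pics/{k}.png'),(768,576),interpolation=cv2.INTER_CUBIC))
E
```

```text
[ 0.49967908  0.54847767 -0.62673594  1.51552382  0.33609025  1.1869271
 -0.12665423] [ 0.48855309  0.772416   -0.60983803  1.63772433  0.53373368  0.90372257
 -0.26869062] [ 0.34951407  0.46326173 -0.49152785  2.20523695  0.40869465  0.55943681
 -0.69326922]
cap_face [{'centre': [257.8, 38.4], 'conf': 0.77}]
guide [{'centre': [261.1, 144.0], 'conf': 0.77}, {'centre': [62.3, 73.8], 'conf': 0.69}, {'centre': [259.1, 40.7], 'conf': 0.28}]
fixture [{'centre': [260.0, 141.0], 'conf': 0.68}]
nest [{'centre': [261.5, 39.6], 'conf': 0.86}, {'centre': [265.6, 374.3], 'conf': 0.59}]
[{'centre': [181.2, 303.1], 'conf': 0.65}, {'centre': [258.3, 142.2], 'conf': 0.59}]
5.1167 [0.43301148 0.00149356 0.28024389] [ 0.586  0.142 -0.706  2.072  0.111  0.964 -0.422]
```

View pics/w1b.png

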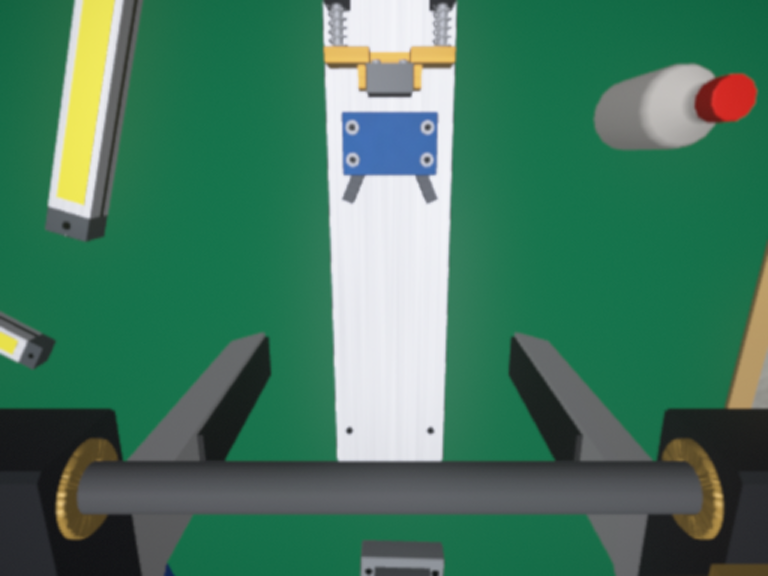

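View pics/w2b.png

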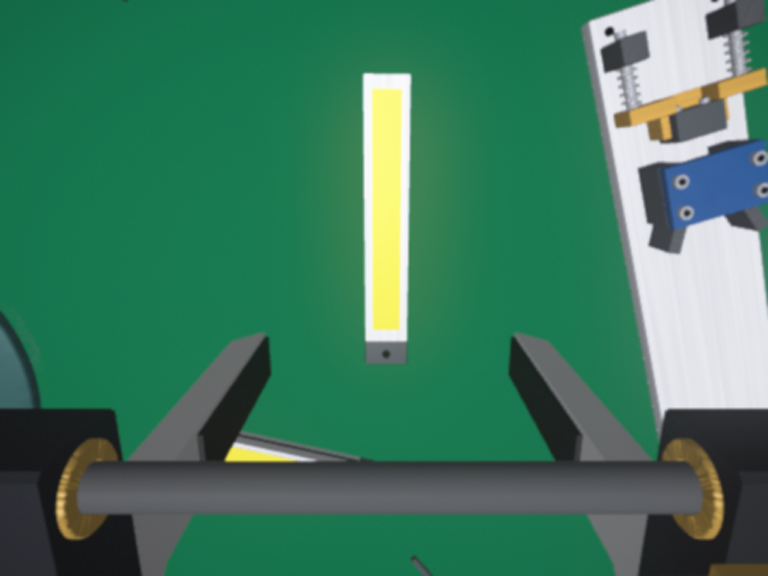

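```bash
python3 - <<'E'
from h import *
u=lambda p:(np.array(p,float)+.5)/1.5-.5
i=np.load('wi.npy',allow_pickle=True).item(); i2=np.load('wi2.npy',allow_pickle=True).item()
B=onz('wrist',u([(342,112),(438,112),(438,175),(342,175)]),.05,i)
print('bridge',B.round(4).tolist(),[np.linalg.norm(B[k]-B[(k+1)%4]).round(4) for k in range(4)])
d=(B[0]+B[1]-B[2]-B[3])/2; th=np.arctan2(d[1],d[0]); mouth=(B[2]+B[3])/2
print('mouth',mouth,np.degrees(th),'origin from centre',B.mean(0)[:2]-.02*np.array([np.cos(th),np.sin(th)]))
# plate edges at z=.015
L=onz('wrist',u([(329,90),(338,460)]),.015,i); R=onz('wrist',u([(455,90),(442,460)]),.015,i)
m=(L+R)/2; d=m[0]-m[1]; print('plate mids',m.round(4).tolist(),np.degrees(np.arctan2(d[1],d[0])),np.linalg.norm(L-R,axis=1))
C=onz('wrist',u([(367,93),(413,93)]),.015+.0265,i); print('cap near top edge',C.round(4).tolist(),C.mean(0))
H=onz('wrist',u([(363,74),(411,74),(407,363),(366,363)]),.024,i2)
d=(H[0]+H[1]-H[2]-H[3])/2; print('housing',H.mean(0),np.degrees(np.arctan2(d[1],d[0])),[np.linalg.norm(H[k]-H[(k+1)%4]).round(4) for k in range(4)])
E
```

```text
bridge [[0.6157, 0.0252, 0.05], [0.6769, 0.0284, 0.05], [0.68, -0.0107, 0.05], [0.6168, -0.0141, 0.05]] [np.float64(0.0613), np.float64(0.0393), np.float64(0.0633), np.float64(0.0393)]
mouth [ 0.64840302 -0.01238289  0.05      ] 93.079677168067 origin from centre [ 0.64842338 -0.01276118]
plate mids [[0.6468, 0.0441, 0.015], [0.6613, -0.2514, 0.015]] 92.80959523374491 [0.08795463 0.08903858]
cap near top edge [[0.6307, 0.0383, 0.0415], [0.6605, 0.0399, 0.0415]] [0.64563889 0.03909662 0.0415    ]
housing [0.43761191 0.02704596 0.024     ] 75.73944593663082 [np.float64(0.0307), np.float64(0.1997), np.float64(0.0306), np.float64(0.1997)]
```

```bash
python3 - <<'E'
from h import *
hy=np.radians(75.8); e=np.array([np.cos(hy),np.sin(hy)]); g=np.array([.4377,.0270])-.025*e
arm.move_gripper(.65,20)
arm.line_to([*g,.16],.12,quat(hy)); s=arm.read_state(); print(s['contact_force'].round(2))
arm.line_to([*g,.101],.1); s=arm.read_state(); print('down',s['contact_force'].round(2),s['tool_pos'])
arm.move_gripper(0.,45); s=arm.read_state(); print('grip',s['opening'],s['contact_force'].round(2),s['torque'].round(2))
arm.line_to([*g,.2],.12); arm.wait(.2); s=arm.read_state(); print('up',s['time'],s['opening'],s['contact_force'].round(2),s['torque'].round(2),s['tool_pos'])
im=arm.snapshot('wrist'); cv2.imwrite('pics/w3.png',cv2.resize(im[:,:,::-1],(768,576)))
E
```

```text
[0.46 0.81 0.02]
down [ 0.59  0.51 -0.18] [0.43177564 0.0028602  0.10135139]
grip 0.3114248472902402 [-1.71 -1.35  6.08] [-0.16  0.27  0.  ]
up 9.4667 0.3158753984708984 [ 0.43  1.09 -1.35] [-0.06 -0.02 -0.02] [0.43136134 0.00287546 0.1995013 ]
```

View pics/w3.png

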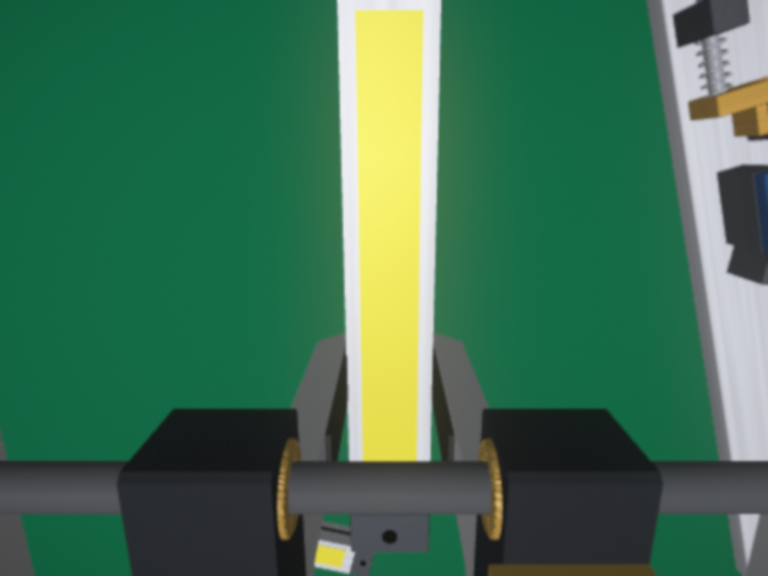

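```bash
cat >> h.py <<'E'
F=np.array([.6484,-.0130]); TH=np.radians(93.1)
EX=np.array([np.cos(TH),np.sin(TH)]); EY=np.array([-EX[1],EX[0]])
def fx(x,y=0.): return F+x*EX+y*EY
def loc():
    s=arm.read_state(); d=s['tool_pos'][:2]-F; f=s['contact_force']
    return s['time'],np.r_[d@EX,d@EY,s['tool_pos'][2]].round(4),np.r_[f[:2]@EX,f[:2]@EY,f[2]].round(2),s['torque'].round(2)
E
python3 - <<'E'
from h import *
from scipy.spatial.transform import Rotation as R
arm.goto([*fx(-.165),.2],quat(TH)); arm.wait(.2); print(loc())
i=arm.camera_info('wrist'); np.save('wi4.npy',i,allow_pickle=True); im=arm.snapshot('wrist'); cv2.imwrite('pics/w4r.png',im[:,:,::-1]); cv2.imwrite('pics/w4.png',cv2.resize(im[:,:,::-1],(768,576)))
arm.line_to([*fx(-.165),.1195],.1); arm.wait(.3); print(loc())
im=arm.snapshot('wrist'); np.save('wi5.npy',arm.camera_info('wrist'),allow_pickle=True);cv2.imwrite('pics/w5r.png',im[:,:,::-1]); cv2.imwrite('pics/w5.png',cv2.resize(im[:,:,::-1],(768,576)))
s=arm.read_state(); print(s['time'],s['tcp_rot'],quat(TH))
E
```

```text
(10.8333, array([-1.641e-01,  1.000e-04,  2.006e-01]), array([ 0.7 ,  0.76, -0.98]), array([-0.11, -0.02,  0.04]))
(12.1417, array([-1.651e-01, -1.000e-04,  1.199e-01]), array([ 0.63, -0.93, -2.63]), array([-0.14, -0.09, -0.02]))
12.1917 [1.55476707e-04 6.87740453e-01 7.25956638e-01 6.79197655e-05] [0.         0.68772131 0.7259748  0.        ]
```

View pics/w4.png

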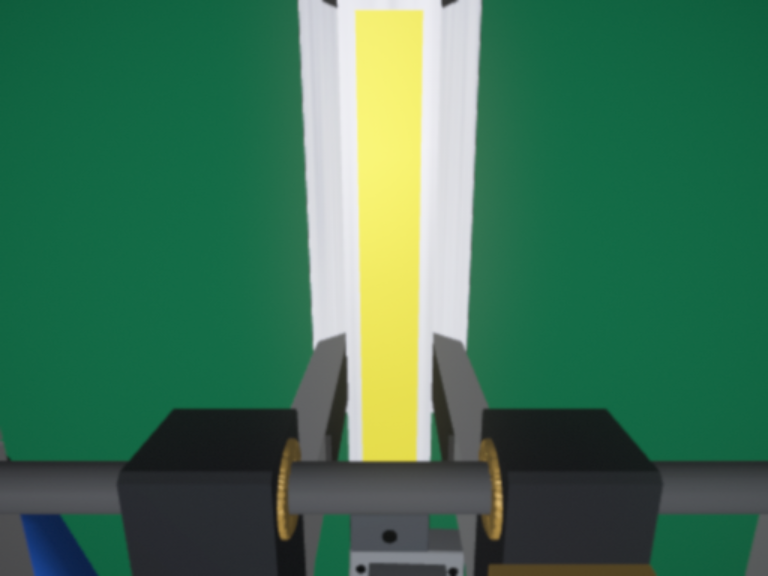

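View pics/w5.png

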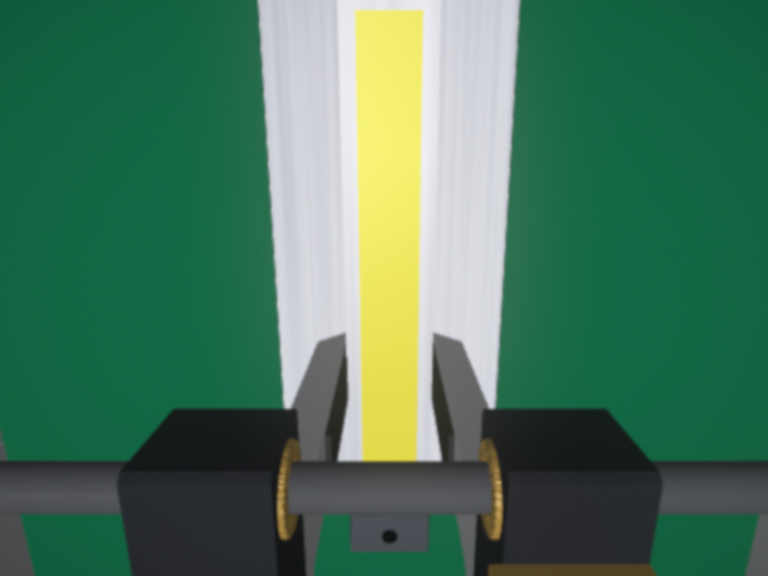

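```bash
python3 - <<'E'
from h import *
im=cv2.imread('pics/w5r.png'); i=np.load('wi5.npy',allow_pickle=True).item()
hsv=cv2.cvtColor(im,cv2.COLOR_BGR2HSV)
Y=(hsv[...,0]>22)&(hsv[...,0]<35)&(hsv[...,1]>110)
G=(hsv[...,0]>60)&(hsv[...,0]<90)&(hsv[...,1]>100)
def fr(P): d=P[:,:2]-F; return np.c_[d@EX,d@EY]
A=[];B=[]
for r in range(12,215,20):
    c=np.where(Y[r,200:320])[0]+200; A.append(fr(onz('wrist',[((c[0]+c[-1])/2,r)],.0426,i))[0])
    g=G[r]; l=259
    while not g[l]: l-=1
    q=259
    while not g[q]: q+=1
    B.append(fr(onz('wrist',[(l+.5,r),(q-.5,r)],.015,i)).mean(0))
for a,b in zip(A,B): print((a*1000).round(1),(b*1000).round(1))
E
```

```text
[-50.6   0.1] [-43.9   0.1]
[-58.6   0.1] [-53.3   0.1]
[-66.9   0.1] [-63.    0.4]
[-75.4   0.1] [-73.    0.2]
[-84.2   0.1] [-83.3   0.2]
[-93.2   0.2] [-93.9   0.2]
[-1.026e+02 -1.000e-01] [-1.049e+02 -1.000e-01]
[-112.2    0.2] [-116.2    0.3]
[-122.1    0.2] [-127.9    0.3]
[-132.4    0.2] [-139.9    0.3]
[-143.     0.3] [-152.4    0. ]
```

```bash
python3 - <<'E'
from h import *
for z in (.1180,.1172,.1165,.1158,.1151,.1144):
    arm.line_to([*fx(-.165),z],.02); arm.wait(.15); L=loc(); print(*L)
    if L[2][2]>2.5: break
E
```

```text
12.5917 [-0.165 -0.     0.118] [ 0.26 -0.71 -2.07] [-0.03 -0.06 -0.01]
12.9917 [-0.165  -0.      0.1172] [-0.11  0.53 -1.68] [-0.08 -0.1  -0.03]
13.3917 [-0.165  -0.      0.1165] [-0.55  0.83 -1.3 ] [-0.11 -0.08 -0.02]
13.7917 [-1.650e-01 -1.000e-04  1.162e-01] [-0.47  3.52  5.94] [ 0.    0.63 -0.01]
```

```bash
python3 - <<'E'
from h import *
arm.line_to([*fx(-.165),.1172],.02); arm.wait(.2); print(*loc())
for x in (-.14,-.125,-.115,-.10,-.085,-.078):
    arm.line_to([*fx(x),.1172],.05); arm.wait(.1); L=loc(); print(*L)
    if np.abs(L[2]).max()>8: break
im=arm.snapshot('wrist'); cv2.imwrite('pics/w6.png',cv2.resize(im[:,:,::-1],(768,576)))
im=arm.snapshot('scene'); cv2.imwrite('pics/s6.png',cv2.resize(im[150:310,120:350,::-1],(800,556),interpolation=cv2.INTER_CUBIC))
E
```

```text
14.2417 [-1.650e-01  1.000e-04  1.171e-01] [-0.57 -0.08 -1.5 ] [-0.1  -0.1   0.03]
14.9917 [-0.1404  0.      0.1172] [-0.44  0.1  -1.33] [-0.08 -0.12 -0.05]
15.5417 [-0.1252 -0.      0.1172] [-0.42  0.08 -2.5 ] [-0.12 -0.08  0.03]
15.9917 [-0.1151  0.      0.1172] [-1.11 -0.39 -1.81] [-0.07 -0.06 -0.  ]
16.5417 [-0.1002 -0.      0.1172] [-0.06  0.13 -0.96] [-0.08 -0.09 -0.01]
17.0917 [-0.0852 -0.      0.1172] [ 0.38  0.49 -2.92] [-0.11 -0.08  0.04]
17.4833 [-0.078  -0.      0.1172] [-0.7  -0.38 -1.49] [-0.1  -0.1  -0.03]
```

View pics/w6.png

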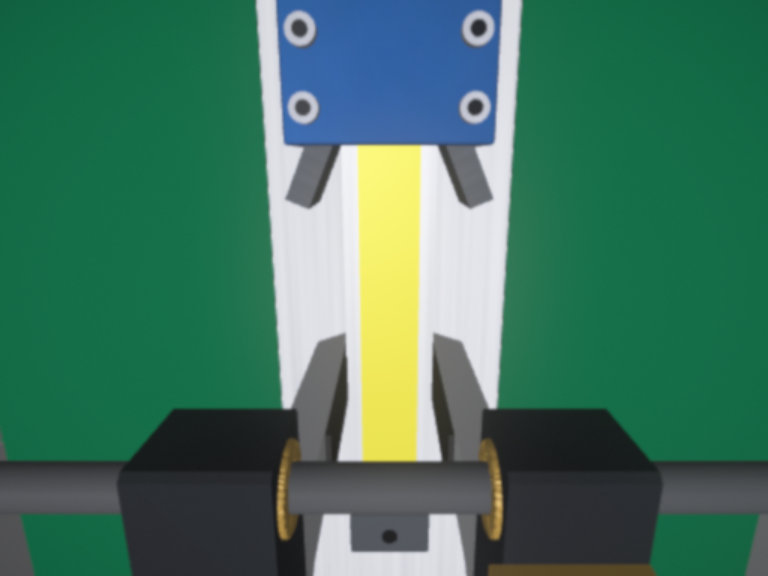

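View pics/s6.png

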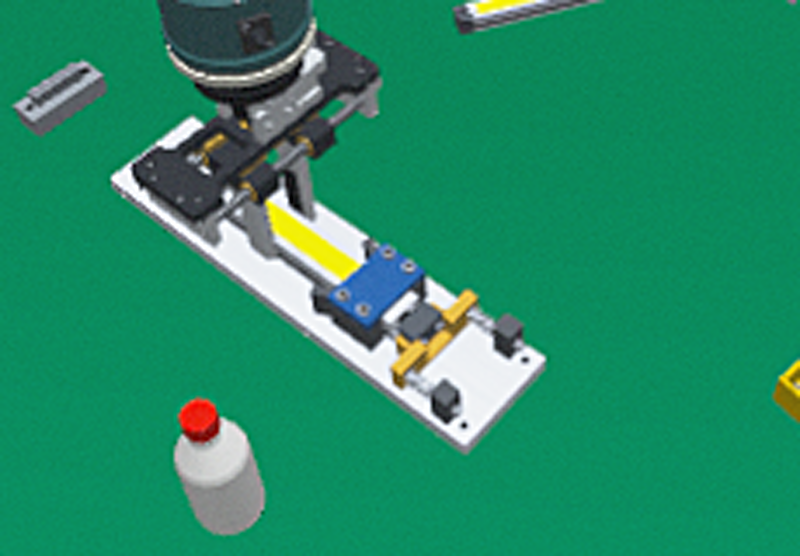

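```bash
python3 - <<'E'
from h import *
def avg(n=6):
    a=[]
    for _ in range(n): arm.wait(.04); a.append(loc()[2])
    return np.mean(a,0).round(2)
f0=avg(8); print('bias',f0)
x=-.078
while x<-.056:
    x+=.0015; arm.line_to([*fx(x),.1172],.02); f=avg(); L=loc(); print(L[0],L[1],f-f0)
    if (f-f0)[0]<-9: break
np.save('f0.npy',f0)
E
```

```text
bias [ 0.23  0.05 -2.02]
18.4167 [-0.0765  0.      0.1172] [-0.6  -0.33  0.09]
18.9167 [-0.0751 -0.      0.1172] [-0.3   0.07  0.36]
19.4167 [-0.0736  0.      0.1172] [-0.48 -0.37 -0.23]
19.9167 [-0.072   0.      0.1172] [-0.85  0.17 -0.19]
20.4167 [-0.0707  0.      0.1172] [-2.83 -0.46 -0.22]
20.9167 [-0.0692  0.      0.1172] [-5.38 -0.19 -0.43]
21.4167 [-0.068   0.      0.1172] [-6.47 -0.43 -0.02]
21.9167 [-0.0669  0.      0.1172] [-8.25 -0.42  0.19]
22.4167 [-0.0657  0.      0.1172] [-10.29  -0.44  -0.12]
```

```bash
python3 - <<'E'
from h import *
f0=np.load('f0.npy')
x=-.0645+.0002
for k in range(4):
    arm.line_to([*fx(x),.1172],.02); a=[]
    for _ in range(12): arm.wait(.05); a.append(loc()[2])
    f=np.mean(a,0)-f0; print(k,loc()[1],f.round(2))
    if -f[0]>11.4: break
    x+=min(.0008,(12+f[0])/1500)
im=arm.snapshot('wrist'); cv2.imwrite('pics/w7.png',cv2.resize(im[:,:,::-1],(768,576)))
im=arm.snapshot('scene'); cv2.imwrite('pics/s7.png',cv2.resize(im[150:310,120:350,::-1],(800,556),interpolation=cv2.INTER_CUBIC))
im=arm.snapshot('top'); cv2.imwrite('pics/t7.png',cv2.resize(im[:,:,::-1],(768,576)))
s=arm.read_state(); print(s['time'],s['opening'],s['joint_vel'].round(4),s['tcp_rot'])
E
```

```text
0 [-0.0656  0.      0.1172] [-10.25  -0.23   0.11]
1 [-0.0649  0.      0.1172] [-11.05  -0.04   0.35]
2 [-0.0645  0.      0.1172] [-11.69  -0.55   0.27]
25.1167 0.31613674459069585 [ 0.0009 -0.0011 -0.0008  0.0004 -0.0001 -0.0015 -0.0005] [ 6.74807022e-04  6.88146604e-01  7.25571059e-01 -6.59792043e-04]
```

View pics/w7.png

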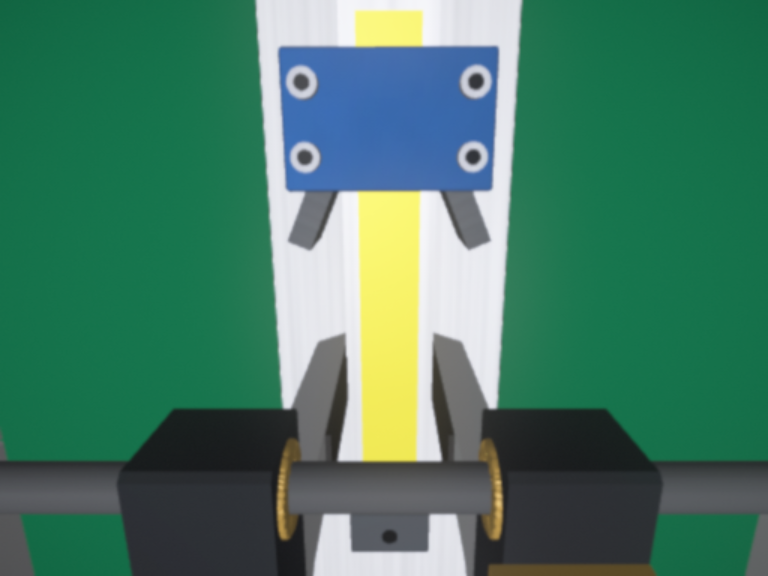

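View pics/s7.png

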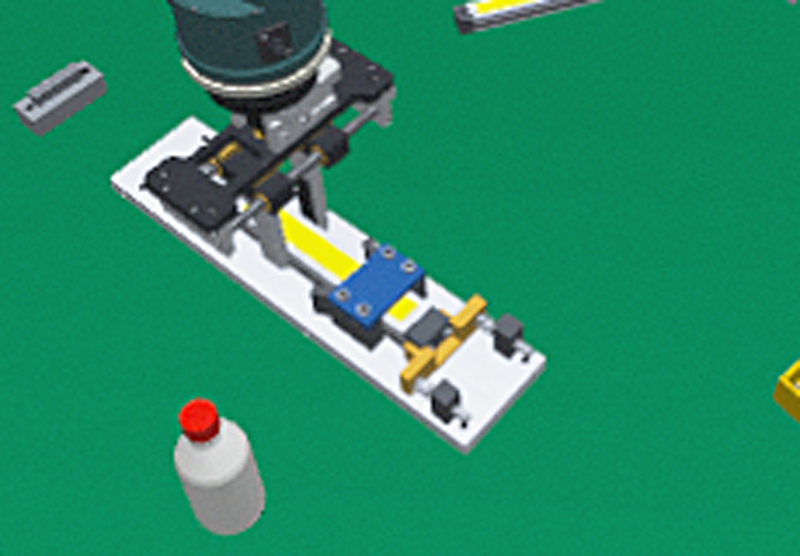

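View pics/t7.png

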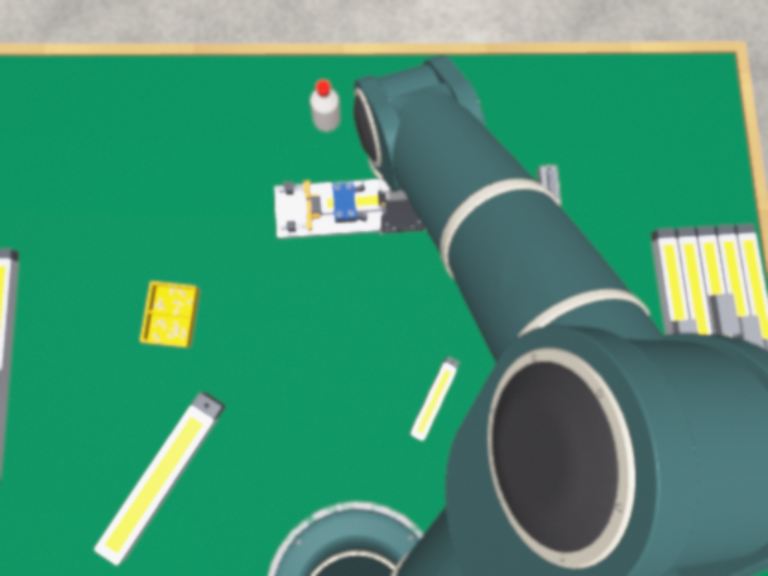

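```bash
python3 - <<'E'
from h import *
f0=np.load('f0.npy'); a=[]
for _ in range(20): arm.wait(.05); a.append(loc()[2])
print((np.mean(a,0)-f0).round(2),np.std(a,0).round(2),loc()[:2])
if 10<-(np.mean(a,0)-f0)[0]<14: arm.job_done(); print('done')
E
```

```text
[-11.45  -0.3    0.29] [0.6  0.66 0.46] (26.1167, array([-6.450e-02,  1.000e-04,  1.172e-01]))
the job is handed in; nothing more can be done
done
```

I fed the middle-sized housing under the blue bridge, film up and open end first. It is pressed against the nest cap and still gripped, and I handed the job in at 26.1 s of the 48 s allowed. The hand-in gives no verdict, so the result rests on my own checks.

**Which housing:** in the top picture the candidates were the small one (291,268), the middle one (222,217) and the large one (106,319). I took the middle one, which measured about 200 x 31 mm in the wrist picture.

**Push:** averaged over the last second it was about 11.5 N, steady to within about 0.6 N. The arm had moved about 8 mm past first contact, which at 1.5 N/mm agrees with roughly 12 N. The force never approached 25 N.

**Alignment:** on the bed before the mouth, the housing's centreline was within about 0.4 mm of the fixture's. I felt for the bed, then fed the housing about 1 mm above it. No notable side force appeared in the guide.

**Final pictures:** they show the film coming out beyond the bridge, the nest pushed in and its rods out. The bottle, tray and reading head look where they were. The arm hid the screwdriver in the last top view, so I did not check it directly; no contact was felt on the way.

No check failed or disagreed.

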